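# Shut the rice bucket and open its steam vent one click

## Task

The hot rice is in and the lid of the orange rice bucket rests on its spring latch, not yet caught. Press the front of the lid down with the fingertips until the latch snaps and the lid is fully shut; then press a fingertip on the ribbed face of the vent dial and turn it anticlockwise, by friction, until it clicks into the next notch: half open, with the white mark at the single blue bar. Nothing is to be picked up, opened or shoved: the bucket, spoon, dishes and jars stay where they stand.

Things in the scene. Friction and masses are not known exactly. Their poses are not given: they have to be found in the camera images.
- bucket: Full insulated rice bucket (4 to 6 kg, loose), orange, cream lid, 248 mm across the rim, 206 mm high with the lid shut; latch in front and bail folded behind reach 150 mm from its axis. Origin: centre of its underside; z up, x to its back (lid hinge), -x to its front (steel latch). The shut lid's flat top is 192 mm high, 108 mm in radius, centred on the axis.
- lid (a joint): Tilt of the lid about its hinge at the back (rad), 0 = shut and latched. Starts near 0.043: let down but resting on the nose of its spring latch, front edge 10 mm high; from there it could also be swung open. Pressed on the thumb pad it resists with 5 to 10 N, then gives way; once the pad is about 5 mm down the latch snaps over, pulls the lid onto its hard stop and holds it.
- lid_press (a point): Centre of the ribbed grey thumb pad (26 by 52 mm) on top of the lid at its front, 96 mm in front of the bucket's axis: where to press. Moves with the lid: 193 mm above the bench when shut, about 9 mm higher at the start.
- vent (a joint): Turn of the vent dial about its upright axis (rad), growing anticlockwise from above. Click notches: 0 = shut (start; white mark at the red dot in front), 0.785 = half (mark at the single blue bar), 1.571 = full (double bar, end stop). About 0.06 N m leaves a notch. Let go between 0.5 and 1.05 it snaps to 0.785 by itself. Turns back just as well.
- vent_face (a point): Centre of the vent dial's top, on the bucket's axis: ribbed charcoal disc 94 mm across, 5 mm proud of a fixed grey collar (112 mm), too wide to grip; 206 mm above the bench with the lid shut. Rubber-faced, flat to a fingertip; 5 to 8 N pressed 30 mm off the axis turns it by friction. It gives downward on a sprung seal: 2 N to start, then 1.8 N per mm, hard stop after 3.5 mm.
- vent_mark (a point): Middle of the white index mark (19 mm by 9 mm) on the dial's face, 37.5 mm from the axis; turns with the dial.
- spoon: Bystander: steel serving spoon 250 mm long, lying to the left of the bucket (seen from the robot). Origin: at its middle, underneath.
- bowl: Bystander: blue enamel bowl, 144 mm across, 55 mm high. Origin: centre of its underside.
- pitcher: Bystander: glass pitcher, 104 mm across, 190 mm high, handle to its +y. Origin: centre of its underside.
- grillplate: Bystander: round clay grill plate 176 mm across, 24 mm high, with two lugs (226 mm over them). Origin: centre of its underside.
- mug: Bystander: white enamel mug 78 mm across, 80 mm high. Origin: centre of its underside.
- saltjar: Bystander: salt jar 64 mm across, 85 mm high. Origin: centre of its underside.
- sauce: Bystander: amber sauce bottle 56 mm across, 170 mm high. Origin: centre of its underside.

How it is judged:
By the outcome, as a careful person would: the job done as asked, in the order asked, and still so for the second after the job is handed in, with the robot touching nothing.
It also fails if it takes over 38 s, if anything falls off the work surface, if the arm or the gripper's body presses on something with over 40 N, if the wrist force passes 120 N, or if a joint passes its speed limit or range.

## Robot

A 6-joint arm with a two-finger parallel gripper is mounted at the origin on the work surface. World frame = base frame: x ahead of the robot, y to its left, z up, the work surface at z = 0. Lengths are in m, angles in rad, forces in N, time in s.
With the tool pointing down it reaches from about 0.375 to 0.9 m from the base axis. Payload 3.1 kg.
Tool frame: the origin (TCP) lies on the centre line of the jaws, within the pads' length; the fingertips stand env.tip_extent ahead of it and the grasp point (between the pads) lies 2 mm behind it (env.tip_extent is the distance from the TCP to the fingertips, in m); z points along the fingers, y is the line along which they close (so a half turn about z gives the same grasp; the last joint's range is limited). The gripper opens to 85 mm and grips with 20 to 120 N. Pads are 22 mm wide; open, the fingers measure 114 mm over their backs; the gripper's body (76 mm by 85 mm) begins 54 mm behind the grasp point. The pads swing forward as they close: fully open they stand 13 mm farther back than shut.
Start: joints at [1.121, 0.527, 1.433, -0, 1.181, -0.178], TCP at [0.167, 0.602, 0.214] pointing down, gripper open.
Joint ranges: [-3.08, 3.08], [-0.75, 2.2], [0.22, 2.44], [-1.43, 4.57], [0, 2.65], [-2.85, 2.85]. Speed limits (rad/s): [2.79, 2.79, 3.14, 3.14, 3.14, 3.14].

## Interface

Orientations are given as a 3x3 rotation matrix whose columns are the frame's x, y, z axes.
In Python, from cell import env gives the robot as it stands.
- The arm moves only by the tool jog_arm, never from a script. Its argument "rows" is one flat list of numbers, 5 for each row, row after row: the closure, from 0 (fully open) to 1 (shut), then the shift along the tool's x, y, z in m, then the turn about the tool's z in rad. In form: [claw, tx, ty, tz, twist, claw, tx, ty, tz, twist, ...]. A call has 1 to 12 rows; each row is the pose to reach, as a shift and turn from the pose commanded when the call began, along the tool's axes at that moment; what a row does not reach only later rows make up. A row lasts 1/10 s, in which the tool goes at most 50 mm and 8.59 degrees, less where a joint would pass 70% of its speed; a pose out of reach is approached as far as the arm can. A call with a gripper value outside its range is refused whole. The fingers move at their own pace and stop on an object; "squeeze" is the grip in N (left out, the last holds). Time passes only in rows, so rows that repeat a pose let the fingers close. It gives the time, the measured TCP pose, the force, the opening and the grip force at its end, in the units of the state.
- env.sense(): the state, without advancing time (a new reading comes with each control period).
- env.capture(name): name is "scene" or "top" or "wrist"; returns a dict with "pixels" (400x640x3 uint8, red, green, blue), "z_map" (400x640 float32, m along the optical axis (not along the pixel's ray), 0 where there is no reading), "fx", "fy", "cx", "cy" (pixels), "origin" and "rotation" of the camera in the world. Camera axes: x right, y up, looking along -z (the intrinsics and any distortion apply to the point x, -y, -z); pixel columns grow to the right and rows downward; lengths in m; the calibration is good to about 2 mm. A picture is of the moment at which its call begins.
- env.hand_in(): hands the job in; it is judged then, once.
The state is a dict: "time": time; "q": joint angles; "joint_vel": joint speeds; "effort": joint torques, N m; "position": TCP position; "ee_rot": TCP orientation; "ft_force": force on the tool from outside, world axes, zero at the start; "torque": the same for the moment, N m; "finger_gap": finger opening in m; "gripper_force": force on a finger pad.
Only numpy, scipy, OpenCV 4.12 (cv2) and the standard library are available. Lean on these libraries where they do the work, as an engineer would, in place of code of your own. Each camera call takes 0.05 s, during which the arm holds its last target. There are 200 camera calls.

## Working session

There is one attempt and no reset: what is moved stays moved. The work goes in short steps, Python scripts to look and compute and a tool call to move; the robot and the scene stay as the last step left them, time stands still between calls to the robot, and variables do not carry over. Pictures are saved under pics/ and viewed, at most 10 in all, crops included, and the job is handed in when it is done.

Besides the shell and the picture viewer there is one more tool, called after ">>>" as name(argument=value, ...), one argument or row to a line, values as JSON. jog_arm: Moves the arm, as the interface text tells. Its arguments: {"type":"object","properties":{"rows":{"type":"array","items":{"type":"number"}},"squeeze":{"type":"number"}},"required":["rows"]}

```bash
mkdir -p pics; cat > h.py <<'E'
import numpy as np, cv2
from cell import env
def cap(n):
    c=env.capture(n); return c
def save(c,f,crop=None):
    im=c["pixels"][:,:,::-1]
    if crop: im=im[crop[1]:crop[3],crop[0]:crop[2]]; im=cv2.resize(im,None,fx=crop[4],fy=crop[4])
    cv2.imwrite("pics/"+f,im)
def world(c):
    v,u=np.mgrid[0:400,0:640]; z=c["z_map"]
    p=np.stack([(u-c["cx"])/c["fx"]*z,-(v-c["cy"])/c["fy"]*z,-z],-1)
    return p@np.array(c["rotation"]).T+np.array(c["origin"])
def ray(c,u,v,h):
    d=np.array(c["rotation"])@np.array([(u-c["cx"])/c["fx"],-(v-c["cy"])/c["fy"],-1.]); o=np.array(c["origin"])
    return o+d*(h-o[2])/d[2]
E
python3 - <<'E'
from h import *
s=env.sense(); print({k:np.round(s[k],3).tolist() for k in s}, env.tip_extent)
ims=[]
for n in("top","scene"):
    c=cap(n); np.savez("c_"+n,**c); save(c,n+".png"); print(n,c["origin"],np.round(c["rotation"],3).tolist(),c["fx"],[k for k in c])
    W=world(c)
    hsv=cv2.cvtColor(c["pixels"],cv2.COLOR_RGB2HSV)
    z=W[...,2]; m=(z>.185)&(z<.225)&(c["z_map"]>0)
    P=W[m]; print(len(P),np.median(P,0),P.min(0),P.max(0))
E
```

```text
{'time': 0.0, 'q': [1.122, 0.528, 1.434, 0.0, 1.181, -0.179], 'joint_vel': [0.0, 0.0, -0.0, -0.002, -0.001, -0.001], 'effort': [0.001, -44.235, -17.802, -0.0, 0.008, -0.0], 'position': [0.167, 0.602, 0.213], 'ee_rot': [[-0.964, 0.267, -0.001], [0.267, 0.964, -0.002], [0.0, -0.002, -1.0]], 'ft_force': [0.372, 0.169, -0.112], 'torque': [0.038, 0.048, -0.01], 'gripper_force': 0.0, 'finger_gap': 0.086} 0.017
top [0.54452858 0.02396556 1.2689581 ] [[0.016, 0.998, -0.053], [-1.0, 0.016, -0.006], [-0.005, 0.053, 0.999]] 361.3519604668763 ['pixels', 'z_map', 'fx', 'fy', 'cx', 'cy', 'origin', 'rotation']
9485 [ 0.61437887 -0.04861822  0.19868679] [ 0.01339224 -0.6777239   0.18502942] [1.00647017 0.4248904  0.22492888]
scene [ 1.01174281 -0.30199575  0.92170847] [[0.633, -0.64, 0.435], [0.774, 0.526, -0.352], [-0.004, 0.56, 0.829]] 368.00961695354533 ['pixels', 'z_map', 'fx', 'fy', 'cx', 'cy', 'origin', 'rotation']
6816 [0.56038495 0.00892005 0.19733133] [ 0.01225502 -0.50237106  0.18500908] [0.96168868 0.42606242 0.22499445]
```

View pics/top.png

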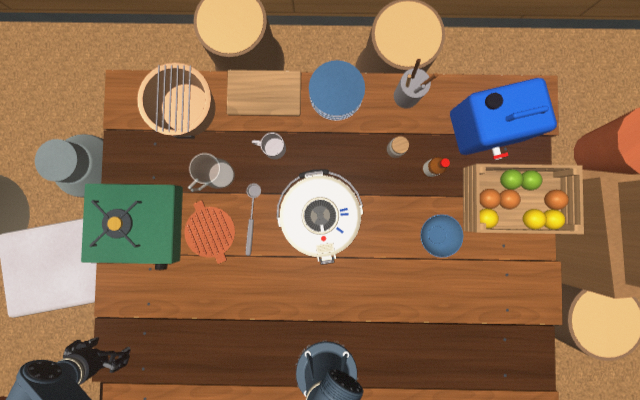

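View pics/scene.png

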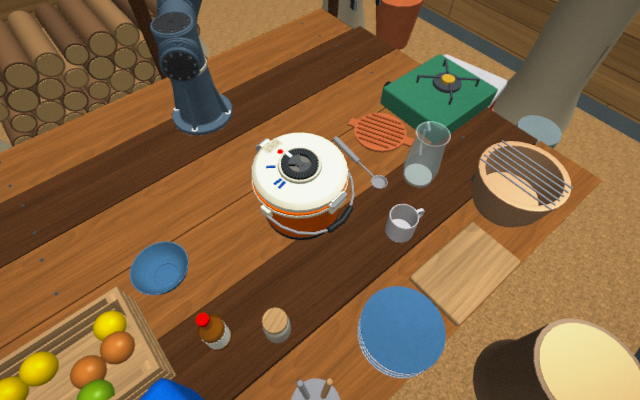

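The top view shows the dial at about (320,214), red dot (323,239), latch front at about (327,260), and blue bars to the right. So the front faces the robot. Next I measure the dial centre and heading.

```bash
python3 - <<'E'
from h import *
for n,roi in(("top",(270,165,370,270)),("scene",(245,125,360,240))):
    c=dict(np.load(f"c_{n}.npz")); W=world(c); px=c["pixels"]
    hsv=cv2.cvtColor(px,cv2.COLOR_RGB2HSV); R=np.zeros((400,640),bool); R[roi[1]:roi[3],roi[0]:roi[2]]=1
    def cen(m,h,nm):
        k,l,st,ce=cv2.connectedComponentsWithStats((m&R).astype(np.uint8))
        for i in range(1,k):
            if st[i,4]>=6: print(n,nm,st[i].tolist(),np.round(ce[i],1),np.round(ray(c,*ce[i],h),4),np.round(np.median(W[l==i],0),4))
    H,S,V=cv2.split(hsv)
    cen((V<95)&(W[...,2]>.18),.21,"dark")
    cen((S>120)&((H<6)|(H>174))&(W[...,2]>.18),.2,"red")
    cen((S>90)&(H>95)&(H<130)&(W[...,2]>.17),.195,"blue")
    # lid rim circle: white pixels
    m=(((S<60)&(V>140))&R&(W[...,2]>.17)).astype(np.uint8)
    cs=max(cv2.findContours(m,0,1)[0],key=cv2.contourArea); (x,y),r=cv2.minEnclosingCircle(cs); print(n,"lid",x,y,r,ray(c,x,y,.195))
    save(c,n+"_c.png",(*roi,5))
E
```

```text
top dark [305, 200, 30, 30, 321] [319.5 213.9] [0.5401 0.0294 0.21  ] [0.5421 0.0329 0.2106]
top red [321, 236, 5, 5, 20] [323.1 238. ] [0.4693 0.0176 0.2   ] [0.4694 0.0178 0.2002]
top blue [340, 208, 7, 3, 11] [343.3 209.4] [ 0.5546 -0.041   0.195 ] [ 0.5556 -0.0402  0.1969]
top blue [341, 213, 7, 2, 10] [344.6 213.7] [ 0.5419 -0.0451  0.195 ] [ 0.541  -0.0461  0.1987]
top blue [337, 227, 6, 6, 15] [339.5 229.7] [ 0.4942 -0.0305  0.195 ] [ 0.4938 -0.0317  0.2004]
top lid 320.4444580078125 217.11111450195312 46.11455154418945 [0.53060655 0.02636123 0.195     ]
scene dark [281, 149, 37, 31, 625] [299.4 164.4] [0.5414 0.0254 0.21  ] [0.5422 0.0224 0.2103]
scene red [277, 149, 6, 5, 21] [279.8 151.1] [0.4683 0.0177 0.2   ] [0.4681 0.0172 0.2013]
scene blue [266, 166, 9, 2, 18] [270.  166.5] [ 0.4899 -0.029   0.195 ] [ 0.4933 -0.0309  0.2001]
scene blue [274, 179, 8, 6, 19] [277.2 181.4] [ 0.539  -0.0422  0.195 ] [ 0.541  -0.0432  0.1982]
scene blue [278, 181, 7, 7, 20] [281.4 184.2] [ 0.5525 -0.0394  0.195 ] [ 0.5538 -0.0397  0.1971]
scene lid 301.0 170.5 50.85528564453125 [0.54941788 0.02340506 0.195     ]
```

View pics/top_c.png

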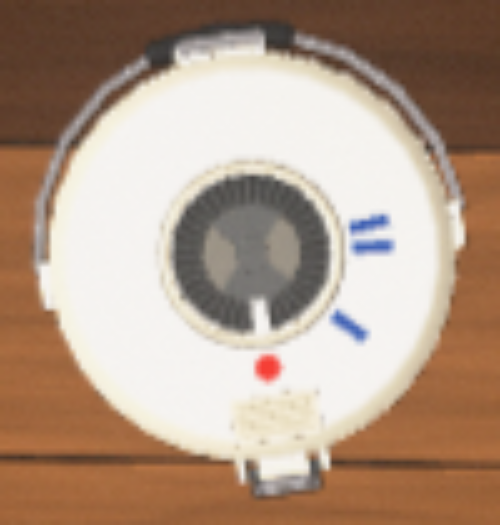

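Dial axis is near (0.541, 0.0275) and the front direction is (-0.991, -0.135). That puts the thumb pad near (0.446, 0.0145). I'll lift, close the fingers and go above the pad.

>>> jog_arm(
  rows=[1,0,0,-0.03,0,1,0,0,-0.07,0,1,-0.02,-0.022,-0.087,-0.03,1,-0.045,-0.05,-0.087,-0.06,1,-0.075,-0.085,-0.087,-0.1,1,-0.105,-0.12,-0.087,-0.14,1,-0.135,-0.155,-0.087,-0.18,1,-0.165,-0.19,-0.087,-0.22,1,-0.195,-0.225,-0.087,-0.25,1,-0.225,-0.26,-0.087,-0.27,1,-0.255,-0.295,-0.087,-0.27,1,-0.275,-0.32,-0.087,-0.27],
  squeeze=30,
)

```text
time: 1.3
position: [0.347, 0.218, 0.3013]
ee_rot: [[-1.0, 0.002, -0.0], [0.002, 1.0, -0.001], [0.0, -0.001, -1.0]]
ft_force: [-0.6, -0.1, -0.5]
finger_gap: 0.0002
gripper_force: 0.0
```

>>> jog_arm(
  rows=[1,-0.02,-0.035,0,0,1,-0.038,-0.075,0,0,1,-0.055,-0.115,0,0,1,-0.073,-0.15,0,0,1,-0.088,-0.182,0,0,1,-0.096,-0.2,0,0,1,-0.099,-0.206,0,0,1,-0.099,-0.206,0,0,1,-0.099,-0.206,0,0],
)

```text
time: 2.2
position: [0.4446, 0.0151, 0.3011]
ee_rot: [[-1.0, 0.0, -0.001], [0.0, 1.0, 0.001], [0.001, 0.001, -1.0]]
ft_force: [-0.8, -0.3, 0.5]
finger_gap: 0.0002
gripper_force: 0.0
```

```bash
python3 - <<'E'
from h import *
s=env.sense(); print(s["time"],np.round(s["position"],4),np.round(s["ft_force"],2),env.tip_extent)
c=cap("wrist"); np.savez("c_w",**c); cv2.imwrite("pics/w1.png",c["pixels"][:,:,::-1])
W=world(c); H,S,V=cv2.split(cv2.cvtColor(c["pixels"],cv2.COLOR_RGB2HSV)); print(c["origin"])
for nm,m in(("red",(S>120)&((H<6)|(H>174))),("blue",(S>90)&(H>95)&(H<130))):
    k,l,st,ce=cv2.connectedComponentsWithStats(m.astype(np.uint8))
    for i in range(1,k):
        if st[i,4]>30: print(nm,st[i].tolist(),np.round(ray(c,*ce[i],.199),4),np.round(np.median(W[l==i],0),4))
E
```

```text
2.2 [0.4446 0.0151 0.3011] [-0.75 -0.34  0.5 ] 0.017
[0.36829789 0.01418142 0.46038541]
red [314, 217, 17, 15, 199] [0.4685 0.017  0.199 ] [0.4677 0.017  0.2007]
red [25, 369, 30, 25, 496] [ 0.6608 -0.3063  0.199 ] [ 0.6977 -0.3468  0.1679]
blue [0, 141, 102, 96, 7690] [ 0.4334 -0.2349  0.199 ] [ 0.4779 -0.4043  0.026 ]
blue [262, 240, 24, 17, 165] [ 0.4935 -0.0305  0.199 ] [ 0.4931 -0.0301  0.1998]
blue [251, 286, 24, 7, 102] [ 0.5387 -0.0405  0.199 ] [ 0.5386 -0.0393  0.1979]
blue [0, 332, 91, 68, 3254] [ 0.6426 -0.3084  0.199 ] [ 0.7632 -0.4556  0.0704]
```

View pics/w1.png

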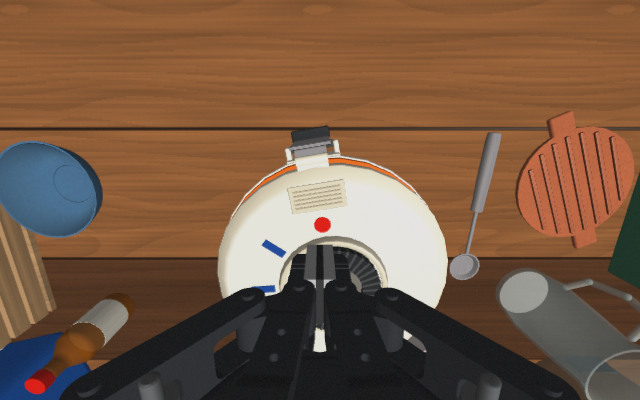

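The wrist view shows the thumb pad at (317,196), about x 0.447, y 0.014, right under the fingertips. Descending.

>>> jog_arm(
  rows=[1,-0.001,-0.001,0.02,0,1,-0.001,-0.001,0.045,0,1,-0.001,-0.001,0.065,0,1,-0.001,-0.001,0.074,0,1,-0.001,-0.001,0.077,0,1,-0.001,-0.001,0.079,0,1,-0.001,-0.001,0.081,0,1,-0.001,-0.001,0.083,0,1,-0.001,-0.001,0.085,0],
)

```text
time: 3.15
position: [0.4467, 0.0132, 0.2168]
ee_rot: [[-1.0, 0.001, 0.001], [0.001, 1.0, -0.0], [-0.001, -0.0, -1.0]]
ft_force: [0.9, -0.2, -0.0]
finger_gap: 0.0002
gripper_force: 0.0
```

>>> jog_arm(
  rows=[1,0,0,0.001,0,1,0,0,0.002,0,1,0,0,0.003,0,1,0,0,0.004,0],
)

```text
time: 3.55
position: [0.4464, 0.0132, 0.2124]
ee_rot: [[-1.0, 0.001, 0.0], [0.001, 1.0, -0.0], [-0.0, -0.0, -1.0]]
ft_force: [0.8, 0.3, 0.4]
finger_gap: 0.0004
gripper_force: 0.0
```

>>> jog_arm(
  rows=[1,0,0,0.001,0,1,0,0,0.002,0,1,0,0,0.003,0],
)

```text
time: 3.85
position: [0.4464, 0.0132, 0.2093]
ee_rot: [[-1.0, 0.001, 0.0], [0.001, 1.0, 0.0], [-0.0, 0.0, -1.0]]
ft_force: [0.1, -0.9, 0.8]
finger_gap: -0.0001
gripper_force: 0.0
```

```bash
python3 - <<'E'
from h import *
c=cap("scene"); save(c,"s2.png",(230,100,370,220,5))
E
```

```text
(no output)
```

View pics/s2.png

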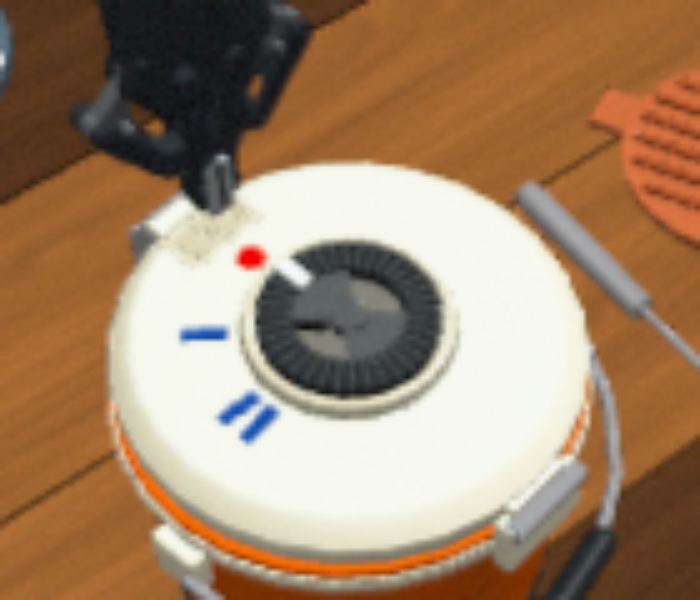

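The scene view shows the tip at about (215,210), just above the pad at (215,232), with no contact yet. Continuing in small steps.

>>> jog_arm(
  rows=[1,0,0,0.001,0,1,0,0,0.002,0,1,0,0,0.003,0,1,0,0,0.003,0],
)

```text
time: 4.3
position: [0.4462, 0.0133, 0.2063]
ee_rot: [[-1.0, 0.001, -0.0], [0.001, 1.0, 0.0], [0.0, 0.0, -1.0]]
ft_force: [0.3, 0.2, -0.4]
finger_gap: -0.0001
gripper_force: 0.0
```

>>> jog_arm(
  rows=[1,0,0,0.001,0,1,0,0,0.002,0,1,0,0,0.003,0,1,0,0,0.003,0],
)

```text
time: 4.7
position: [0.4463, 0.0132, 0.2033]
ee_rot: [[-1.0, 0.001, -0.0], [0.001, 1.0, 0.0], [0.0, 0.0, -1.0]]
ft_force: [-0.2, -0.7, -0.6]
finger_gap: -0.0003
gripper_force: 0.0
```

```bash
python3 - <<'E'
from h import *
c=cap("scene"); save(c,"s3.png",(250,115,310,165,12)); W=world(c)
V=c["pixels"].max(2)
m=(abs(W[...,0]-.446)<.03)&(abs(W[...,1]-.013)<.03)&(V<110)&(W[...,2]>.15)
P=W[m]; i=np.argsort(P[:,2])[:8]; print(np.round(P[i],4))
m=(abs(W[...,0]-.446)<.015)&(abs(W[...,1]-.013)<.03)&(V>150)&(W[...,2]>.15); P=W[m]; print(len(P),np.round(np.percentile(P,[5,50,95],axis=0),4))
E
```

```text
[[0.446  0.0082 0.2185]
 [0.4521 0.0077 0.2242]
 [0.455  0.0151 0.2252]
 [0.4563 0.0111 0.2254]
 [0.4561 0.0083 0.2271]
 [0.4553 0.012  0.2276]
 [0.4525 0.0079 0.2281]
 [0.452  0.0053 0.2295]]
192 [[ 0.434  -0.0138  0.1991]
 [ 0.4483  0.0091  0.2015]
 [ 0.4596  0.04    0.2046]]
```

View pics/s3.png

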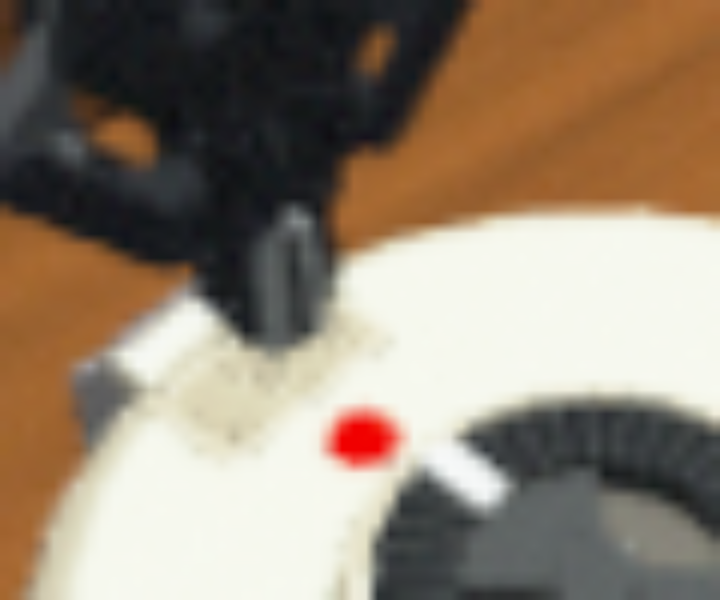

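The tip at about (272,144) in the full image still appears just above the pad. Continuing.

>>> jog_arm(
  rows=[1,0,0,0.001,0,1,0,0,0.002,0,1,0,0,0.003,0,1,0,0,0.003,0],
)

```text
time: 5.15
position: [0.4462, 0.0132, 0.2003]
ee_rot: [[-1.0, 0.001, -0.0], [0.001, 1.0, 0.0], [0.0, 0.0, -1.0]]
ft_force: [-0.4, -1.1, 0.5]
finger_gap: 0.0001
gripper_force: 0.0
```

>>> jog_arm(
  rows=[1,0,0,0.001,0,1,0,0,0.002,0,1,0,0,0.003,0,1,0,0,0.004,0,1,0,0,0.004,0],
)

```text
time: 5.65
position: [0.4463, 0.0133, 0.1963]
ee_rot: [[-1.0, 0.001, -0.0], [0.001, 1.0, 0.0], [0.0, 0.0, -1.0]]
ft_force: [1.1, -0.5, 0.5]
finger_gap: 0.0
gripper_force: 0.0
```

```bash
python3 - <<'E'
from h import *
for n in("scene","wrist"):
    c=cap(n); W=world(c); px=c["pixels"]; H,S,V=cv2.split(cv2.cvtColor(px,cv2.COLOR_RGB2HSV))
    m=(S>120)&((H<6)|(H>174))&(W[...,2]>.18)&(abs(W[...,1])<.1); print(n,"red z",np.median(W[m],0))
    if n=="wrist": save(c,"w4.png",(250,100,400,220,5))
    m=(V<110)&(abs(W[...,0]-.446)<.02)&(abs(W[...,1]-.013)<.02); P=W[m]; print(np.round(P[np.argsort(P[:,2])[:5]],4))
E
```

```text
scene red z [0.46895712 0.0174374  0.20064057]
[[0.4273 0.0097 0.2015]
 [0.4514 0.0072 0.2164]
 [0.4552 0.0108 0.217 ]
 [0.4559 0.0166 0.2174]
 [0.4552 0.0141 0.2185]]
wrist red z [nan nan nan]
[[0.4454 0.0047 0.2021]
 [0.4408 0.0077 0.2024]
 [0.4406 0.0071 0.203 ]
 [0.4348 0.0102 0.2167]
 [0.4347 0.0112 0.2169]]
  return _methods._mean(a, axis=axis, dtype=dtype,
  ret = um.true_divide(
```

View pics/w4.png

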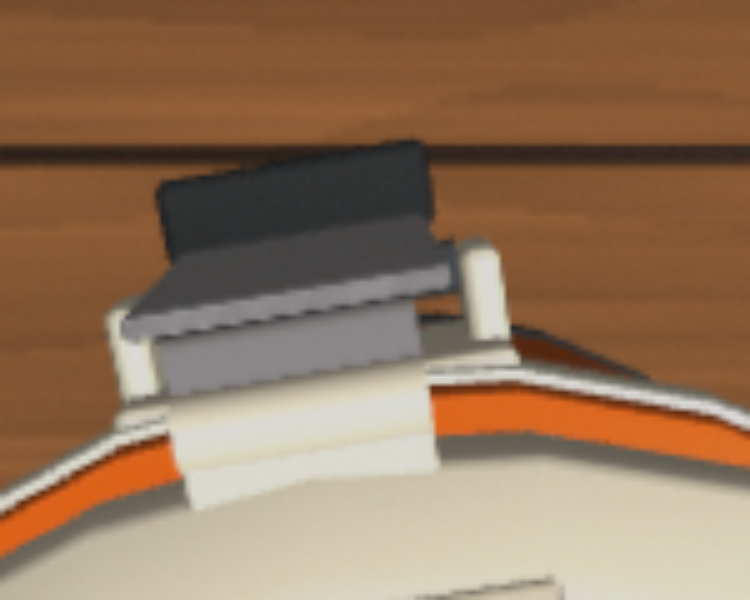

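The lid is still up (red dot z 0.2006) and the latch isn't caught; the tips have not touched yet. Descending further by force.

>>> jog_arm(
  rows=[1,0,0,0.001,0,1,0,0,0.002,0,1,0,0,0.003,0,1,0,0,0.004,0,1,0,0,0.004,0],
)

```text
time: 6.25
position: [0.4463, 0.0132, 0.1923]
ee_rot: [[-1.0, 0.001, -0.0], [0.001, 1.0, 0.0], [0.0, 0.0, -1.0]]
ft_force: [0.7, -0.4, -0.5]
finger_gap: -0.0001
gripper_force: 0.0
```

```bash
python3 - <<'E'
from h import *
s=env.sense(); print(np.round(s["q"],4),np.round(s["effort"],2),np.round(s["torque"],2))
c=cap("scene"); W=world(c); save(c,"s5.png",(250,115,310,165,12))
for v in range(132,152): print(v,[(int(c["pixels"][v,u].max()),round(float(W[v,u,2]),3)) for u in range(266,282,2)])
E
```

```text
[-0.2216  0.3236  1.8887 -0.      0.9296 -1.7916] [-1.000e-02 -3.038e+01 -1.374e+01 -0.000e+00 -1.000e-02  0.000e+00] [ 0.01 -0.08  0.04]
132 [(54, 0.261), (27, 0.275), (31, 0.277), (30, 0.268), (24, 0.261), (29, 0.259), (69, 0.257), (170, -0.0)]
133 [(58, 0.262), (23, 0.27), (25, 0.266), (31, 0.264), (27, 0.254), (32, 0.256), (82, 0.253), (163, -0.004)]
134 [(56, 0.264), (22, 0.267), (21, 0.264), (24, 0.26), (25, 0.252), (34, 0.252), (110, 0.249), (156, -0.0)]
135 [(37, 0.262), (32, 0.259), (26, 0.261), (25, 0.256), (102, 0.248), (65, 0.249), (113, 0.0), (169, 0.001)]
136 [(32, 0.266), (30, 0.254), (27, 0.259), (33, 0.258), (118, 0.248), (84, 0.245), (137, 0.001), (230, 0.2)]
137 [(24, 0.26), (27, 0.253), (30, 0.255), (57, 0.252), (75, 0.245), (88, 0.241), (178, 0.234), (246, 0.201)]
138 [(32, 0.26), (30, 0.251), (30, 0.25), (71, 0.245), (52, 0.242), (89, 0.239), (181, 0.229), (248, 0.201)]
139 [(30, 0.254), (40, 0.237), (35, 0.242), (94, 0.242), (58, 0.239), (88, 0.235), (145, 0.228), (248, 0.2)]
140 [(174, 0.195), (25, 0.235), (32, 0.237), (97, 0.238), (65, 0.235), (89, 0.232), (1
[... 567 characters left out ...]
(246, 0.203)]
146 [(228, 0.204), (217, 0.202), (158, 0.201), (91, 0.211), (111, 0.214), (192, 0.202), (238, 0.203), (248, 0.2)]
147 [(223, 0.204), (223, 0.203), (215, 0.202), (156, 0.203), (150, 0.204), (233, 0.201), (247, 0.2), (248, 0.202)]
148 [(221, 0.202), (222, 0.201), (222, 0.202), (220, 0.202), (228, 0.201), (234, 0.202), (248, 0.201), (245, 0.199)]
149 [(208, 0.203), (222, 0.203), (221, 0.202), (226, 0.2), (242, 0.199), (247, 0.199), (245, 0.201), (241, 0.201)]
150 [(222, 0.202), (218, 0.201), (220, 0.205), (237, 0.201), (247, 0.201), (246, 0.2), (242, 0.2), (240, 0.201)]
151 [(237, 0.2), (226, 0.203), (220, 0.202), (237, 0.201), (249, 0.201), (246, 0.202), (242, 0.199), (241, 0.2)]
```

View pics/s5.png

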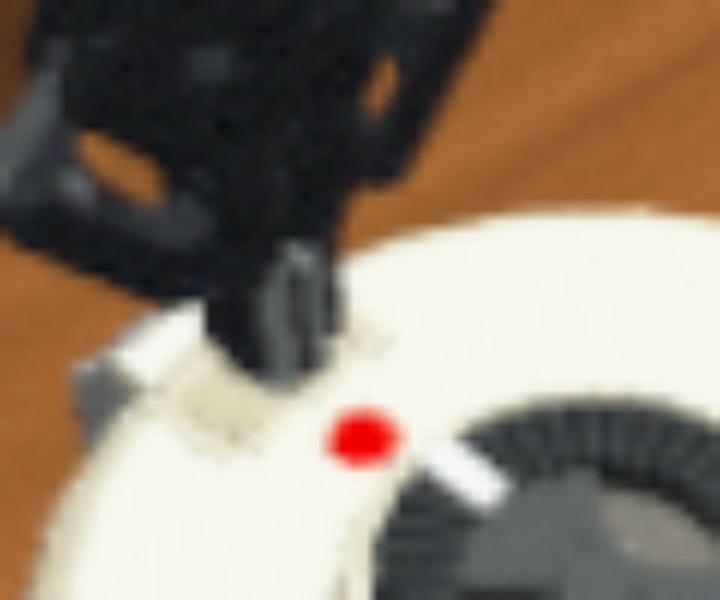

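The tip at (273,147) is still about 7 mm above the pad, so the real fingertips stand higher than the nominal extent. Its xy position is right, so I continue down.

>>> jog_arm(
  rows=[1,0,0,0.002,0,1,0,0,0.004,0,1,0,0,0.005,0,1,0,0,0.006,0,1,0,0,0.006,0],
)

```text
time: 6.8
position: [0.4462, 0.0132, 0.1862]
ee_rot: [[-1.0, 0.001, -0.0], [0.001, 1.0, 0.0], [0.0, 0.0, -1.0]]
ft_force: [-0.5, -0.1, 0.2]
finger_gap: 0.0004
gripper_force: 0.0
```

>>> jog_arm(
  rows=[1,0,0,0.001,0,1,0,0,0.002,0,1,0,0,0.003,0,1,0,0,0.003,0],
)

```text
time: 7.2
position: [0.4464, 0.0132, 0.184]
ee_rot: [[-1.0, 0.001, 0.0], [0.001, 1.0, -0.0], [-0.0, -0.0, -1.0]]
ft_force: [-1.4, 0.5, 6.2]
finger_gap: -0.0001
gripper_force: 2.8
```

Contact at TCP z≈0.1845. Pressing through.

>>> jog_arm(
  rows=[1,0,0,0.001,0,1,0,0,0.002,0,1,0,0,0.003,0,1,0,0,0.004,0,1,0,0,0.005,0,1,0,0,0.005,0],
)

```text
time: 7.8
position: [0.4463, 0.0133, 0.1781]
ee_rot: [[-1.0, 0.001, -0.0], [0.001, 1.0, 0.0], [0.0, 0.0, -1.0]]
ft_force: [-0.3, 0.0, 0.0]
finger_gap: -0.0
gripper_force: 0.0
```

>>> jog_arm(
  rows=[1,0,0,0.001,0,1,0,0,0.002,0,1,0,0,0.003,0,1,0,0,0.004,0,1,0,0,0.004,0],
)

```text
time: 8.3
position: [0.4464, 0.0132, 0.1751]
ee_rot: [[-1.0, 0.001, 0.0], [0.001, 1.0, -0.0], [-0.0, -0.0, -1.0]]
ft_force: [-1.5, 0.2, 5.6]
finger_gap: -0.0001
gripper_force: 3.3
```

The latch snapped: force dropped to 0, then a hard stop at the shut height. I'll lift and move above the dial's left side.

>>> jog_arm(
  rows=[1,0,0,-0.02,0,1,0,0,-0.05,0,1,0,0.02,-0.07,0.1,1,-0.03,0.04,-0.07,0.2,1,-0.065,0.055,-0.07,0.3,1,-0.095,0.05,-0.07,0.4,1,-0.108,0.043,-0.07,0.4,1,-0.108,0.043,-0.07,0.4,1,-0.108,0.043,-0.07,0.4],
)

```text
time: 9.2
position: [0.5527, 0.0558, 0.2438]
ee_rot: [[-0.921, 0.39, -0.003], [0.39, 0.921, 0.0], [0.003, -0.001, -1.0]]
ft_force: [-0.4, -0.2, -0.3]
finger_gap: -0.0002
gripper_force: 0.0
```

```bash
cat > m.py <<'E'
from h import *
import sys
s=env.sense(); print(s["time"],np.round(s["position"],4),np.round(s["ft_force"],1),"q6",s["q"][5],"yaw",np.arctan2(s["ee_rot"][1][0],s["ee_rot"][0][0]))
c=cap("scene"); W=world(c); H,S,V=cv2.split(cv2.cvtColor(c["pixels"],cv2.COLOR_RGB2HSV))
R=np.zeros((400,640),bool); R[125:240,245:360]=1
def comps(m,h,nm,mn=6):
    k,l,st,ce=cv2.connectedComponentsWithStats((m&R).astype(np.uint8))
    for i in range(1,k):
        if st[i,4]>=mn: print(nm,st[i].tolist(),np.round(ray(c,*ce[i],h),4),np.round(np.median(W[l==i],0),4))
comps((S>120)&((H<6)|(H>174))&(W[...,2]>.18),.192,"red")
comps((S>90)&(H>95)&(H<130)&(W[...,2]>.17),.192,"blue")
C=np.array([.541,.0275]); d=np.hypot(*(np.moveaxis(W[...,:2],-1,0)-C[:,None,None]))
m=(V>190)&(S<60)&(d<.047)&(d>.025)&(W[...,2]>.2)
comps(m,.206,"mark",4)
m=(V<95)&(d<.06)&(W[...,2]>.195)&(W[...,2]<.215)&R
cs=max(cv2.findContours(m.astype(np.uint8),0,1)[0],key=cv2.contourArea)[:,0]
P=np.array([ray(c,*p,.206)[:2] for p in cs]).astype(np.float32); print("dial",cv2.minEnclosingCircle(P))
print("lid z near front",np.median(W[...,2][R&(np.hypot(W[...,0]-.447,W[...,1]-.0145)<.01)&(W[...,2]>.17)&(W[...,2]<.22)]))
if len(sys.argv)>1: save(c,sys.argv[1],(230,110,370,230,5))
E
python3 m.py
```

```text
9.2 [0.5527 0.0558 0.2438] [-0.4 -0.2 -0.3] q6 -1.271010173522632 yaw 2.7411959054313506
red [277, 151, 6, 5, 21] [0.4673 0.0176 0.192 ] [0.4679 0.0172 0.1923]
blue [267, 167, 8, 3, 14] [ 0.4926 -0.0302  0.192 ] [ 0.4941 -0.0321  0.1932]
blue [274, 180, 7, 6, 18] [ 0.5395 -0.0435  0.192 ] [ 0.5395 -0.044   0.1925]
blue [278, 182, 7, 7, 22] [ 0.5527 -0.0412  0.192 ] [ 0.5522 -0.0415  0.1924]
mark [287, 154, 5, 4, 13] [0.4997 0.0235 0.206 ] [0.4999 0.023  0.2068]
mark [317, 168, 2, 3, 4] [0.5795 0.0527 0.206 ] [0.5771 0.0551 0.2016]
mark [308, 172, 10, 8, 16] [0.5879 0.029  0.206 ] [0.5856 0.0281 0.201 ]
mark [290, 179, 5, 2, 5] [ 0.5645 -0.0154  0.206 ] [ 0.5621 -0.0139  0.201 ]
mark [299, 180, 8, 2, 8] [0.5824 0.0028 0.206 ] [0.5794 0.0053 0.2015]
dial ((0.5372865200042725, 0.02567107044160366), 0.04763278737664223)
lid z near front 0.1923321718178912
```

The lid is shut (red dot z 0.1923). Dial axis ≈ (0.5375, 0.027), and the fingertip is about 32 mm off it. Lowering onto the dial.

>>> jog_arm(
  rows=[1,0,0,0.02,0,1,0,0,0.04,0,1,0,0,0.05,0,1,0,0,0.053,0,1,0,0,0.055,0,1,0,0,0.056,0,1,0,0,0.057,0,1,0,0,0.058,0,1,0,0,0.058,0],
)

```text
time: 10.15
position: [0.5547, 0.0561, 0.1873]
ee_rot: [[-0.921, 0.39, 0.001], [0.39, 0.921, -0.0], [-0.001, 0.0, -1.0]]
ft_force: [-1.7, -0.2, 5.2]
finger_gap: -0.0
gripper_force: 2.6
```

>>> jog_arm(
  rows=[1,0,0,0.001,0,1,0.0017,0.0002,0.001,-0.05,1,0.0034,0.0003,0.001,-0.1,1,0.0068,0.0002,0.001,-0.2,1,0.0101,-0.0002,0.001,-0.3,1,0.0134,-0.0009,0.001,-0.4,1,0.0167,-0.002,0.001,-0.5,1,0.0197,-0.0034,0.001,-0.6,1,0.0227,-0.005,0.001,-0.7,1,0.0227,-0.005,0.001,-0.7],
)

```text
time: 11.15
position: [0.5321, 0.0613, 0.1867]
ee_rot: [[-0.955, -0.296, 0.002], [-0.296, 0.955, 0.001], [-0.003, 0.001, -1.0]]
ft_force: [-0.7, 2.1, 6.4]
finger_gap: 0.0002
gripper_force: 3.4
```

```bash
python3 m.py d1.png
```

```text
11.15 [0.5321 0.0613 0.1867] [-0.7  2.1  6.4] q6 -1.9676425212143906 yaw -2.840806045265741
red [277, 151, 6, 5, 21] [0.4673 0.0176 0.192 ] [0.4673 0.0179 0.1929]
blue [267, 167, 8, 3, 14] [ 0.4926 -0.0302  0.192 ] [ 0.4932 -0.0322  0.1926]
blue [274, 180, 7, 6, 19] [ 0.5393 -0.0433  0.192 ] [ 0.5398 -0.0431  0.1926]
blue [278, 182, 7, 7, 22] [ 0.5527 -0.0412  0.192 ] [ 0.5527 -0.041   0.1922]
mark [282, 162, 6, 3, 18] [0.5117 0.0012 0.206 ] [0.5106 0.0017 0.2042]
mark [302, 168, 17, 14, 28] [0.5855 0.0266 0.206 ] [0.5831 0.0277 0.2013]
mark [295, 180, 4, 2, 4] [ 0.5741 -0.0091  0.206 ] [ 0.5715 -0.0072  0.2007]
dial ((0.5383732914924622, 0.02585935965180397), 0.046612463891506195)
lid z near front 0.19249540695760303
```

View pics/d1.png

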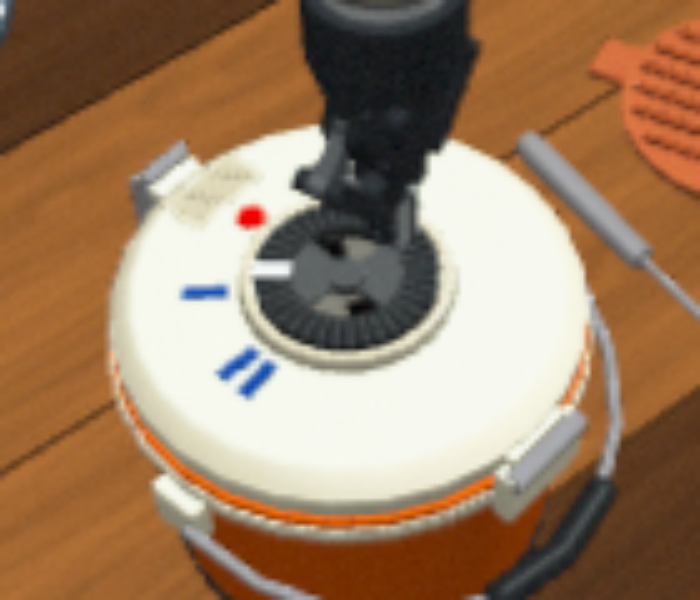

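The white mark at about (270,268) in the crop is almost at the single bar (about 0.63 rad). I'll add a little more turn, then lift straight off.

>>> jog_arm(
  rows=[1,0.0018,0.0003,0,-0.05,1,0.0037,0.0005,0,-0.1,1,0.0037,0.0005,0,-0.1,1,0.0037,0.0005,-0.003,-0.1,1,0.0037,0.0005,-0.01,-0.1,1,0.0037,0.0005,-0.03,-0.1,1,0.0037,0.0005,-0.06,-0.1,1,0.0037,0.0005,-0.1,-0.1,1,0.04,0.03,-0.12,-0.1,1,0.08,0.06,-0.12,-0.1,1,0.1,0.08,-0.12,-0.1,1,0.1,0.08,-0.12,-0.1],
)

```text
time: 12.4
position: [0.4079, 0.1085, 0.3056]
ee_rot: [[-0.921, -0.391, -0.003], [-0.391, 0.921, 0.0], [0.003, 0.001, -1.0]]
ft_force: [0.8, 0.5, 1.1]
finger_gap: -0.0003
gripper_force: 0.0
```

```bash
python3 m.py d2.png
```

```text
12.4 [0.4079 0.1085 0.3056] [0.8 0.5 1.1] q6 -1.978478499891566 yaw -2.7401842208563068
red [277, 151, 6, 5, 21] [0.4673 0.0176 0.192 ] [0.4674 0.0171 0.1928]
blue [267, 167, 8, 3, 14] [ 0.4926 -0.0302  0.192 ] [ 0.4933 -0.0319  0.1929]
blue [274, 180, 7, 6, 19] [ 0.5393 -0.0433  0.192 ] [ 0.5394 -0.043   0.1926]
blue [278, 182, 7, 7, 22] [ 0.5527 -0.0412  0.192 ] [ 0.5528 -0.0416  0.1919]
mark [282, 163, 6, 3, 14] [ 0.513  -0.0007  0.206 ] [ 5.129e-01 -5.000e-04  2.054e-01]
mark [313, 169, 6, 9, 12] [0.5857 0.0403 0.206 ] [0.583  0.0427 0.2007]
mark [304, 177, 8, 4, 11] [0.5876 0.0156 0.206 ] [0.5855 0.0172 0.2007]
mark [293, 180, 3, 2, 4] [ 0.5695 -0.0124  0.206 ] [ 0.5664 -0.0105  0.2001]
mark [300, 180, 3, 2, 4] [ 5.814e-01 -2.000e-04  2.060e-01] [0.5783 0.002  0.2012]
dial ((0.5375913381576538, 0.02646397054195404), 0.047510311007499695)
lid z near front 0.19255453017053858
```

View pics/d2.png

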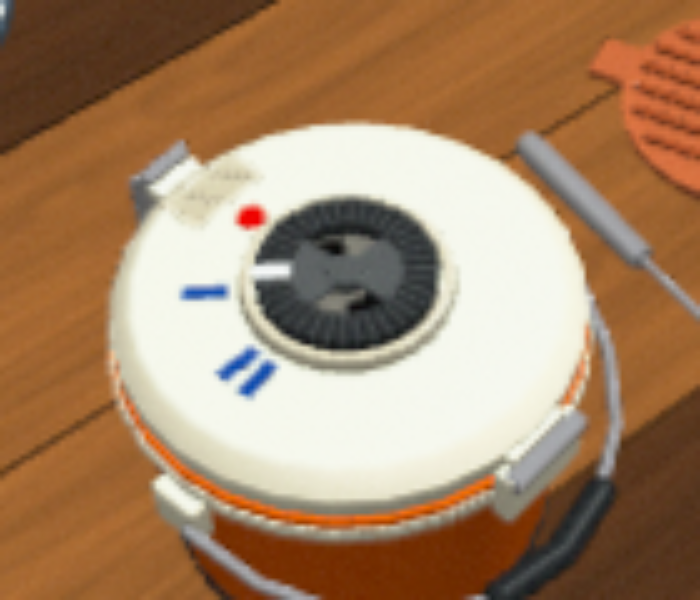

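The mark at (270,270) points at the single blue bar, turned about 0.76 rad. The lid is shut, the bucket hasn't moved and the arm is clear.

```bash
python3 -c "
from cell import env
print(env.hand_in())"
```

```text
the job is handed in; nothing more can be done
None
```

The job is handed in: the lid is pressed shut and latched, the vent dial clicked to half open with the white mark at the single blue bar, and the bucket did not move.

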